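# Hang the parts bin on the louvred panel

## Task

Hang the small grey parts bin on the notched rail of the louvred panel: lift its lip over the rail, lower it so that the lip catches, and work it gently sideways along the rail until the key under the lip drops into the rail's notch and the bin sits fully down. Do not ram the bin against the panel, leave the things standing round about in place, and let go of the bin at the end.

Things in the scene. Friction and masses are not known exactly. Their poses are not given: they have to be found in the camera images.
- bin: The loose parts bin, plain grey plastic, 0.25 to 0.5 kg, open on top with a low front: 110 mm deep (x), 100 mm wide (y). Origin: centre of its underside; +x to its back, z up. Back wall's outer face at x = 55 mm; from its top (z = 85 to 89) a flange 90 mm wide reaches back to a down-turned lip.
- bin_handle (a point): Centre of the bin's handle bar, 126 mm straight above the bin's origin. The bar runs across the bin (along its y): 14 mm thick in x, 22 mm high, 90 mm free length; open space below it and on both sides. Grip it from above, fingers closing along the bin's x.
- bin_lip (a point): On the bin's lip, at x = 67, y = 0, z = 85 mm of the bin: middle of its thickness, level with the flange's underside. The lip is 4 mm thick (x 65 to 69), 90 mm wide and hangs down to z = 71, leaving a 10 mm gap to the back wall.
- bin_key (a point): Middle of the underside of the bin's key, at x = 60, y = 0, z = 78 mm of the bin. The key is a block that hangs 7 mm down from the flange in the gap between back wall and lip, 10 mm wide in y. It rides on the rail's edge until it drops into the notch; then the flange rests on the edge.
- panel: The fixed grey louvred panel on feet, 300 mm wide, 148 mm high, front towards the robot. Origin: bottom centre of its front face, on the table; -x points out of the front, y along the panel, z up. Lip behind the rail and back wall clear of the bumper: bin_lip at panel x = -10 to -5 mm. Height of bin_lip: 139 mm with the key riding on the rail, 132 mm with the key in the notch.
- rail_mid (a point): On the panel at x = -14, y = 0, z = 132 mm: top of the steel hook rail's upright edge (4 mm thick, 240 mm long, rounded top); behind it a 12 mm wide, 16 mm deep channel for the bin's lip. The edge has one notch, 14 mm wide, 9 mm deep. Its place is not reported: anywhere from y = -30 to +30 mm of the panel, to be seen or felt.
- bumper (a point): On the panel at x = -17, y = 0, z = 66 mm: middle of the face of a black rubber bumper strip, 240 mm long, 22 mm high, that stops the bin's back wall. Let go, a hung bin leans some 4 degrees, its underside swinging in, until it rests on the strip.
- jar_1: Glass jar with green lid, a bystander, 69 mm wide, 84 mm high, origin at its underside.
- tape: Tape measure, a bystander, 36 x 88 x 62 mm, origin at its underside.
- cork: Cork sanding block, a bystander, 64 x 107 x 35 mm, origin at its underside.

How it is judged:
On the way:
1. the bin is lifted until its lip is above the rail (z of bin_lip in the frame of panel above 0.143 m), for 0.1 s.
At the end, for the whole second after the job is handed in: The released bin hangs at rest, key in the notch: bin_lip 128 to 135.5 mm above the table (key still riding: 139), 2 to 14 mm in front of the panel face, within 37 mm of the panel's middle; square to the panel within 0.1 rad, upright within 0.14 rad, its weight on the panel (z of bin_lip in the frame of panel between 0.128 and 0.1355 m and x of bin_lip in the frame of panel between -0.014 and -0.002 m and y of bin_lip in the frame of panel between -0.037 and 0.037 m and angle between the y axis of bin and the y axis of panel, either way round below 0.1 rad and angle between bin's own z axis and vertical below 0.14 rad and contact force between bin and panel above 1 N and linear speed of bin below 0.02 m/s); the robot touches nothing.
It fails at once if the bin is pressed or knocked against the panel or its rail with more than 35 N (contact force between bin and panel above 35 N).
It fails at once if the jar is moved by more than 30 mm (distance of jar_1 from where it was at the start of the episode above 0.03 m).
It fails at once if the tape measure is moved by more than 30 mm (distance of tape from where it was at the start of the episode above 0.03 m).
It fails at once if the cork block is moved by more than 30 mm (distance of cork from where it was at the start of the episode above 0.03 m).
It also fails if it takes over 59 s, if anything falls off the work surface, if the arm or the gripper's body presses on something with over 40 N, if the wrist force passes 120 N, or if a joint passes its speed limit or range.

## Robot

A 6-joint arm with a two-finger parallel gripper is mounted at the origin on a cart in front of the work surface, level with it; the furniture and walls round the work are solid. World frame = base frame: x ahead of the robot, y to its left, z up, the work surface at z = 0. Lengths are in m, angles in rad, forces in N, time in s.
With the tool pointing down it reaches from about 0.325 to 0.875 m from the base axis. Payload 4.4 kg.
Tool frame: the origin (TCP) lies on the front face of the gripper's body, between the roots of the fingers; the fingertips stand 73 mm ahead of it and the grasp point (between the pads) lies 54 mm ahead of it; z points along the fingers, y is the line along which they close (so a half turn about z gives the same grasp; the last joint's range is limited). The gripper opens to 85 mm and grips with 20 to 120 N. Pads are 22 mm wide; open, the fingers measure 114 mm over their backs; the gripper's body (76 mm by 85 mm) begins 54 mm behind the grasp point. The pads swing forward as they close: fully open they stand 13 mm farther back than shut.
Start: joints at [-1.367, 0.207, 1.542, -0, 1.393, -0.15], TCP at [0.2, -0.539, 0.304] pointing down, gripper open.
Joint ranges: [-2.73, 2.73], [-0.86, 2.22], [0.23, 2.46], [-1.11, 4.25], [0.08, 2.63], [-2.82, 2.82]. Speed limits (rad/s): [2.79, 2.79, 3.14, 3.14, 3.14, 3.14].

## Interface

Orientations are given as a rotation vector (axis times angle).
In Python, from rig import telemetry, cams, arm gives the robot as it stands.
- The arm moves only by the tool play_rows, never from a script. Its argument "plan" is a list of rows, each a list of 5 numbers: the closure, from 0 (fully open) to 1 (shut), then the shift along the tool's x, y, z in mm, then the turn about the tool's z in rad. A call has 1 to 20 rows; each row shifts and turns the commanded pose from where the row before left it, along the tool's axes as they then stand; what a row does not reach is not made up. A row lasts 1/12 s, in which the tool goes at most 41.7 mm and 7.16 degrees, less where a joint would pass 70% of its speed; a pose out of reach is approached as far as the arm can. A call is refused whole if a number of a shift passes 41.7 or a number of a turn 0.125, either way. A call with a gripper value outside its range is refused whole. The fingers move at their own pace and stop on an object; "force" is the grip in N (left out, the last holds). Time passes only in rows, so rows that do not move let the fingers close. It gives the time, the measured TCP pose, the force, the opening and the grip force at its end, in the units of the state.
- telemetry.read_state(): the state, without advancing time (a new reading comes with each control period).
- cams.capture(name): name is "scene" or "side" or "wrist"; returns a dict with "frame" (480x640x3 uint8, red, green, blue), "mtx" (3x3 intrinsics, pixels), "D" ([k1, k2, p1, p2, k3] as OpenCV has them; the pictures are not rectified), "T" (4x4, takes a point from camera to world coordinates); the wrist camera has in their place "T_tool_cam" (4x4, takes a point from camera to tool coordinates, whose origin is the TCP and whose axes are the flange's). Camera axes: x right, y down, z forward; pixel columns grow to the right and rows downward; lengths in m; the calibration is good to about 2 mm. A picture is of the moment at which its call begins: read the wrist's pose just before it. There is no depth.
- arm.close_job(): hands the job in; it is judged then, once.
The state is a dict: "t": time; "joint_pos": joint angles; "joint_vel": joint speeds; "joint_torque": joint torques, N m; "position": TCP position; "tcp_rot": TCP orientation; "contact_force": force on the tool from outside, world axes, zero at the start; "wrist_torque": the same for the moment, N m; "width": finger opening in m; "grip_force": force on a finger pad.
Only numpy, scipy, OpenCV 4.12 (cv2) and the standard library are available. Lean on these libraries where they do the work, as an engineer would, in place of code of your own. Each camera call takes 0.05 s, during which the arm holds its last target. There are 200 camera calls.

## Working session

There is one attempt and no reset: what is moved stays moved. The work goes in short steps, Python scripts to look and compute and a tool call to move; the robot and the scene stay as the last step left them, time stands still between calls to the robot, and variables do not carry over. Pictures are saved under pics/ and viewed, at most 10 in all, crops included, and the job is handed in when it is done.

Besides the shell and the picture viewer there is one more tool, called after "Call:" as name([rows], argument=value, ...), one row to a line, values as JSON. play_rows: Moves the arm, as the interface text tells. Its arguments: {"type":"object","properties":{"plan":{"type":"array"},"force":{"type":"number"}},"required":["plan"]}

```bash
mkdir -p pics; ls; python3 - <<'E'
from rig import telemetry, cams, arm
import cv2, numpy as np
s=telemetry.read_state(); print(s)
for n in("scene","side"):
    c=cams.capture(n); cv2.imwrite(f"pics/{n}0.png",c["frame"][:,:,::-1]); np.savez(f"pics/{n}0.npz",**{k:v for k,v in c.items()}); print(n,c["T"].round(3).tolist(),c["mtx"].round(1).tolist())
E
```

```text
pics
{'t': 0.0, 'joint_pos': array([-1.36653558e+00,  2.07397908e-01,  1.54295577e+00, -2.72832764e-05,
        1.39344380e+00, -1.50500815e-01]), 'joint_vel': array([-1.65078461e-03,  1.82175267e-03,  7.14641616e-05,  1.23954469e-03,
       -8.46157006e-05, -7.58083690e-04]), 'joint_torque': array([ 1.32662521e-03, -3.83033144e+01, -2.91599518e+01, -4.06408049e-05,
        1.04514248e-02,  2.01920068e-05]), 'position': array([ 0.19959968, -0.53862642,  0.30273723]), 'tcp_rot': array([-3.09012858e+00, -5.53959193e-01,  1.35148826e-04]), 'contact_force': array([0.53613453, 1.23678485, 0.291413  ]), 'wrist_torque': array([ 0.01441193, -0.01074447, -0.03351146]), 'grip_force': 0.0, 'width': 0.08530587926400066}
scene [[-0.871, -0.213, 0.442, -0.118], [-0.491, 0.382, -0.783, 1.042], [-0.002, -0.899, -0.438, 0.699], [0.0, 0.0, 0.0, 1.0]] [[492.9, 0.0, 320.7], [0.0, 492.9, 246.9], [0.0, 0.0, 1.0]]
side [[-0.889, -0.251, 0.383, -0.063], [-0.458, 0.514, -0.726, 1.012], [-0.014, -0.82, -0.572, 0.864], [0.0, 0.0, 0.0, 1.0]] [[539.3, 0.0, 323.3], [0.0, 539.3, 247.3], [0.0, 0.0, 1.0]]
```

View pics/scene0.png

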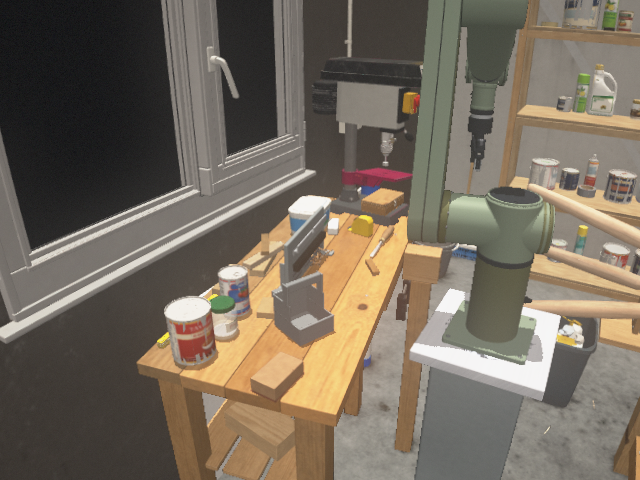

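View pics/side0.png

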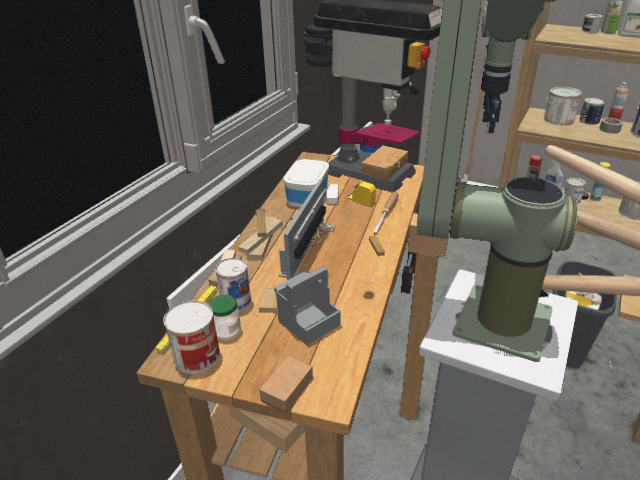

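```bash
cat > h.py <<'E'
import cv2, numpy as np
def ray(c,uv):
    p=cv2.undistortPoints(np.array([[uv]],float),c["mtx"],c["D"])[0,0]
    T=c["T"]; d=T[:3,:3]@np.array([p[0],p[1],1.]); return T[:3,3],d/np.linalg.norm(d)
def onz(c,uv,z):
    o,d=ray(c,uv); return o+d*(z-o[2])/d[2]
def tri(c1,u1,c2,u2):
    o1,d1=ray(c1,u1);o2,d2=ray(c2,u2)
    t=np.linalg.lstsq(np.stack([d1,-d2],1),o2-o1,rcond=None)[0]
    a,b=o1+t[0]*d1,o2+t[1]*d2; return (a+b)/2,np.linalg.norm(a-b)
E
python3 - <<'E'
import cv2,numpy as np
a=cv2.imread("pics/scene0.png")[195:360,245:355];b=cv2.imread("pics/side0.png")[180:345,250:360]
f=lambda x:cv2.resize(x,None,fx=3.6,fy=3.6,interpolation=cv2.INTER_CUBIC)
cv2.imwrite("pics/crop1.png",np.hstack([f(a),f(b)]))
E
```

```text
(no output)
```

View pics/crop1.png

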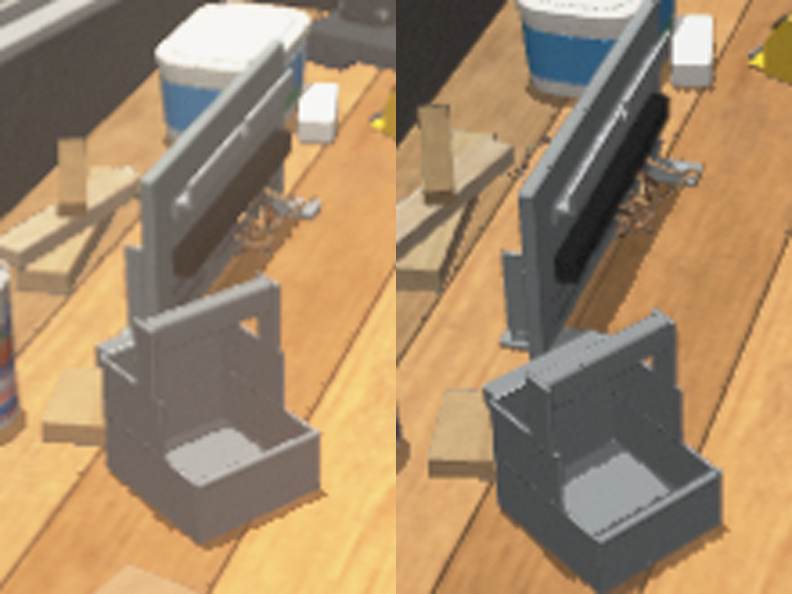

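```bash
python3 - <<'E'
import numpy as np
from h import *
A=dict(np.load("pics/scene0.npz"));B=dict(np.load("pics/side0.npz"))
s=lambda x,y:(245+x/3.6,195+y/3.6); d=lambda x,y:(250+(x-396)/3.6,180+y/3.6)
for n,a,b,z in [("binbot_nearfront",(208,545),(603,592),0),("binbot_farfront",(320,490),(720,533),0),("binbot_nearback",(108,462),(500,515),0),
 ("barR top front",(279,283),(676,320),.137),("barL top front",(150,332),(548,390),.137),("barL top back",(135,319),(532,378),.137),
 ("panel near top",(145,182),(525,192),.148),("panel far top",(281,42),(657,3),.148),
 ("rail near end",(180,208),(560,210),.132),("rail far end",(291,72),(668,38),.132),("notch",(245,127),(622,114),.132),
 ("cork",(277,374),(287,382),.035),("tape",(362,225),(364,193),.06),("jarlid",(222,304),(224,304),.084)]:
    if n in("cork","tape","jarlid"): ua,ub=a,b
    else: ua,ub=s(*a),d(*b)
    p,e=tri(A,ua,B,ub)
    print(n,p.round(4),round(e,4),"|",onz(A,ua,z).round(4)[:2],onz(B,ub,z).round(4)[:2])
E
```

```text
binbot_nearfront [ 0.3772  0.2564 -0.0117] 0.0055 | [0.3672 0.2673] [0.3733 0.2684]
binbot_farfront [0.3193 0.2096 0.0232] 0.0037 | [0.333  0.1796] [0.3313 0.1888]
binbot_nearback [0.4379 0.2759 0.0447] 0.0035 | [0.4747 0.222 ] [0.4665 0.2371]
barR top front [0.3753 0.1607 0.1373] 0.0007 | [0.3754 0.1599] [0.3757 0.1605]
barL top front [0.4096 0.2604 0.1421] 0.0005 | [0.4146 0.2535] [0.4127 0.2549]
barL top back [0.4178 0.2641 0.1508] 0.0006 | [0.4315 0.2447] [0.427  0.2494]
panel near top [0.5302 0.0818 0.1406] 0.0002 | [0.5215 0.0945] [0.5241 0.0914]
panel far top [ 0.5597 -0.172   0.1569] 0.0011 | [ 0.5705 -0.1925] [ 0.5679 -0.1865]
rail near end [0.5272 0.0416 0.1026] 0.0011 | [0.495  0.0905] [0.5047 0.0795]
rail far end [ 0.5402 -0.1531  0.1403] 0.0021 | [ 0.5493 -0.1718] [ 0.5478 -0.1656]
notch [ 0.5207 -0.0428  0.1374] 0.0031 | [ 0.5259 -0.0546] [ 0.5262 -0.0494]
cork [0.3462 0.4023 0.0273] 0.0003 | [0.341  0.4098] [0.3423 0.4078]
tape [ 0.5116 -0.3567  0.0371] 0.0001 | [ 0.4897 -0.3084] [ 0.4957 -0.3187]
jarlid [0.5619 0.3076 0.0764] 0.0012 | [0.5539 0.317 ] [0.5555 0.3139]
```

Call:
play_rows([
  [0,27,-24.6,0,0],
  [0,27,-24.6,0,0],
  [0,27,-24.6,0,0],
  [0,27,-24.6,0,0],
  [0,27,-24.6,0,0],
  [0,27,-24.6,0,0],
  [0,27,-24.6,0,0],
  [0,27,-24.6,0,0],
  [0,27,-24.6,0,0],
  [0,27,-24.6,0,0],
  [0,27,-24.6,0,0],
  [0,27,-24.6,0,0],
  [0,0,0,0,-0.119],
  [0,0,0,0,-0.119],
  [0,0,0,0,-0.119],
  [0,0,0,0,-0.119],
  [0,0,0,0,-0.119],
  [0,0,0,0,-0.119],
  [0,0,0,0,-0.119],
  [0,0,0,0,0],
])

```text
t: 1.77
position: [0.4007, -0.1496, 0.3034]
tcp_rot: [-2.601, -1.76, 0.001]
contact_force: [-0.1, 0.2, 0.6]
width: 0.0857
grip_force: 0.0
```

Call:
play_rows([
  [0,32.9,-13.3,0,0],
  [0,32.9,-13.3,0,0],
  [0,32.9,-13.3,0,0],
  [0,32.9,-13.3,0,0],
  [0,32.9,-13.3,0,0],
  [0,32.9,-13.3,0,0],
  [0,32.9,-13.3,0,0],
  [0,32.9,-13.3,0,0],
  [0,32.9,-13.3,0,0],
  [0,32.9,-13.3,0,0],
  [0,0,0,0,0],
  [0,0,0,0,0],
  [0,0,0,0,0],
])

```text
t: 2.85
position: [0.4003, 0.2047, 0.3035]
tcp_rot: [2.604, 1.757, -0.002]
contact_force: [-0.2, -0.3, 0.0]
width: 0.0852
grip_force: 0.0
```

```bash
cat >> h.py <<'E'
from rig import telemetry, cams, arm
from scipy.spatial.transform import Rotation as R
def pose():
    s=telemetry.read_state(); T=np.eye(4); T[:3,:3]=R.from_rotvec(s["tcp_rot"]).as_matrix(); T[:3,3]=s["position"]; return s,T
def wrist(name):
    s,T=pose(); c=cams.capture("wrist"); c["T"]=T@c["T_tool_cam"]
    cv2.imwrite(f"pics/{name}.png",c["frame"][:,:,::-1]); np.savez(f"pics/{name}.npz",**c); return s,T,c
def cap(n,name):
    c=cams.capture(n); cv2.imwrite(f"pics/{name}.png",c["frame"][:,:,::-1]); np.savez(f"pics/{name}.npz",**c); return c
def rep():
    s,T=pose(); print("t",round(s["t"],2),"pos",s["position"].round(4),"yaw_y",np.degrees(np.arctan2(T[1,1],T[0,1])).round(2),"F",s["contact_force"].round(1),"M",s["wrist_torque"].round(2),"w",round(s["width"],4),"g",round(s["grip_force"],1),"tool z",T[:3,2].round(4)); return s,T
E
python3 - <<'E'
from h import *
rep(); s,T,c=wrist("w1"); print(c["T"].round(3))
E
```

```text
t 2.85 pos [0.4003 0.2047 0.3035] yaw_y -22.0 F [-0.2 -0.3  0. ] M [ 0.04 -0.    0.04] w 0.0852 g 0.0 tool z [-9.e-04 -1.e-03 -1.e+00]
[[ 0.927 -0.359 -0.11   0.429]
 [-0.375 -0.887 -0.269  0.272]
 [-0.001  0.291 -0.957  0.374]
 [ 0.     0.     0.     1.   ]]
```

View pics/w1.png

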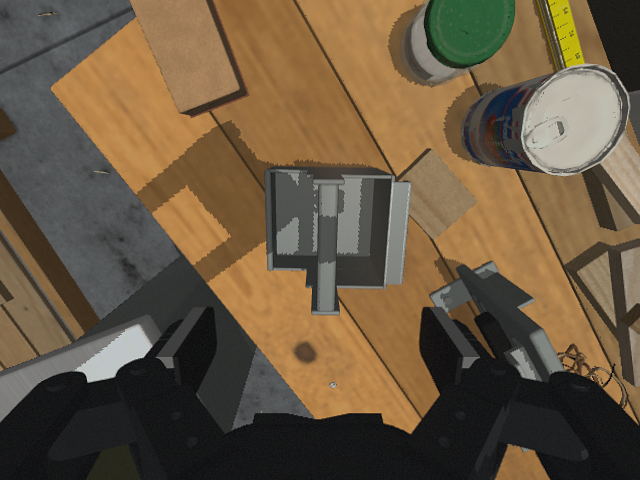

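```bash
python3 - <<'E'
from h import *
c=dict(np.load("pics/w1.npz"))
P=[onz(c,u,.137) for u in [(318,181),(342,181),(312,314),(338,314)]]
a=(P[0]+P[1])/2;b=(P[2]+P[3])/2
for p in P+[a,b,(a+b)/2]: print(p.round(4))
d=a-b; print("yaw",np.degrees(np.arctan2(d[1],d[0]))-90, np.linalg.norm(d))
f=[onz(c,u,.089) for u in [(411,182),(404,285)]]; print(f,"flange back yaw",np.degrees(np.arctan2(*(f[0]-f[1])[1::-1]))-90)
E
```

```text
[0.4194 0.2484 0.137 ]
[0.4344 0.2424 0.137 ]
[0.3778 0.1578 0.137 ]
[0.3961 0.1504 0.137 ]
[0.4269 0.2454 0.137 ]
[0.3869 0.1541 0.137 ]
[0.4069 0.1998 0.137 ]
yaw -23.62193371344469 0.09964554013388041
[array([0.48704756, 0.21456547, 0.089     ]), array([0.45398501, 0.13051742, 0.089     ])] flange back yaw -21.473526679140107
```

Call:
play_rows([
  [0,-2,7.5,25,0],
  [0,0,0,30,0],
  [0,0,0,30,0],
  [0,0,0,25,0],
  [0,0,0,13.5,0],
  [0,0,0,0,0],
  [0,0,0,0,0],
  [1,0,0,0,0],
  [1,0,0,0,0],
  [1,0,0,0,0],
  [1,0,0,0,0],
  [1,0,0,0,0],
  [1,0,0,0,0],
  [1,0,0,0,0],
  [1,0,0,0,0],
  [1,0,0,0,0],
  [1,0,0,0,0],
  [1,0,0,0,0],
], force=60)

```text
t: 4.4
position: [0.4068, 0.2005, 0.1807]
tcp_rot: [-2.603, -1.758, -0.0]
contact_force: [-2.2, 0.5, 5.2]
width: 0.0131
grip_force: 62.4
```

```bash
python3 - <<'E'
from h import *
rep()
E
```

```text
t 4.4 pos [0.4068 0.2005 0.1807] yaw_y -21.94 F [-2.2  0.5  5.2] M [ 0.01  0.35 -0.05] w 0.0131 g 62.4 tool z [-0.e+00  2.e-04 -1.e+00]
```

Call:
play_rows([
  [1,0,0,-5,0],
  [1,0,0,-15,0],
  [1,0,0,-20,0],
  [1,0,0,-20,0],
  [1,0,0,-20,0],
  [1,0,0,-15,0],
  [1,0,0,-5,0],
  [1,0,0,0,-0.078],
  [1,0,0,0,-0.078],
  [1,0,0,0,-0.078],
  [1,0,0,0,-0.078],
  [1,0,0,0,-0.078],
  [1,0,0,0,-0.078],
  [1,0,0,0,-0.077],
  [1,0,0,0,0],
])

```text
t: 5.65
position: [0.406, 0.2001, 0.2788]
tcp_rot: [-2.032, -2.394, 0.004]
contact_force: [-0.1, -0.5, -3.1]
width: 0.0131
grip_force: 61.3
```

Call:
play_rows([
  [1,-12,-2,0,0],
  [1,-27,-4.5,0,0],
  [1,-27,-4.5,0,0],
  [1,-27,-4.5,0,0],
  [1,-27,-4.5,0,0],
  [1,-27,-4.5,0,0],
  [1,-27,-4.5,0,0],
  [1,-27,-4.5,0,0],
  [1,-27,-4.5,0,0],
  [1,-27,-4.5,0,0],
  [1,-14,-3,0,0],
  [1,0,0,0,0],
  [1,0,0,0,0],
  [1,0,0,0,0],
])

```text
t: 6.82
position: [0.4048, -0.0719, 0.2797]
tcp_rot: [-2.034, -2.391, 0.0]
contact_force: [-0.2, -0.9, -3.4]
width: 0.013
grip_force: 61.3
```

```bash
python3 - <<'E'
from h import *
rep(); wrist("w2"); a=cap("scene","scene2"); b=cap("side","side2")
w=cv2.imread("pics/w2.png")[100:400,240:640]
f=lambda n,y,x:cv2.resize(cv2.imread(f"pics/{n}.png")[y:y+125,x:x+83],None,fx=4.8,fy=4.8,interpolation=cv2.INTER_CUBIC)
cv2.imwrite("pics/crop2.png",np.hstack([f("scene2",195,277),f("side2",165,277)]))
E
```

```text
t 6.82 pos [ 0.4048 -0.0719  0.2797] yaw_y 9.22 F [-0.2 -0.9 -3.4] M [0.01 0.04 0.07] w 0.013 g 61.3 tool z [-0.0014  0.0011 -1.    ]
```

View pics/w2.png

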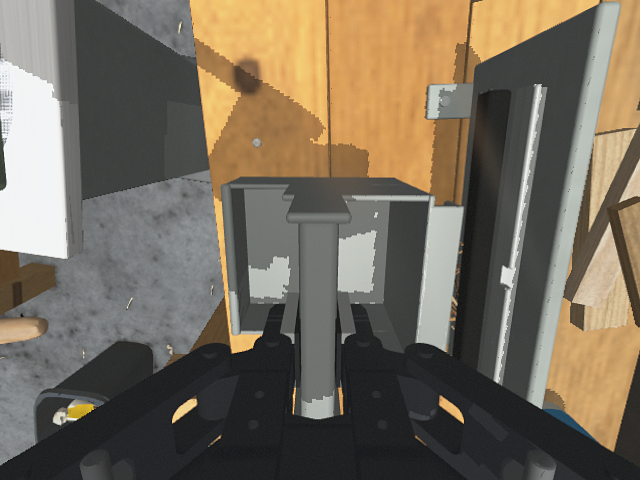

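View pics/crop2.png

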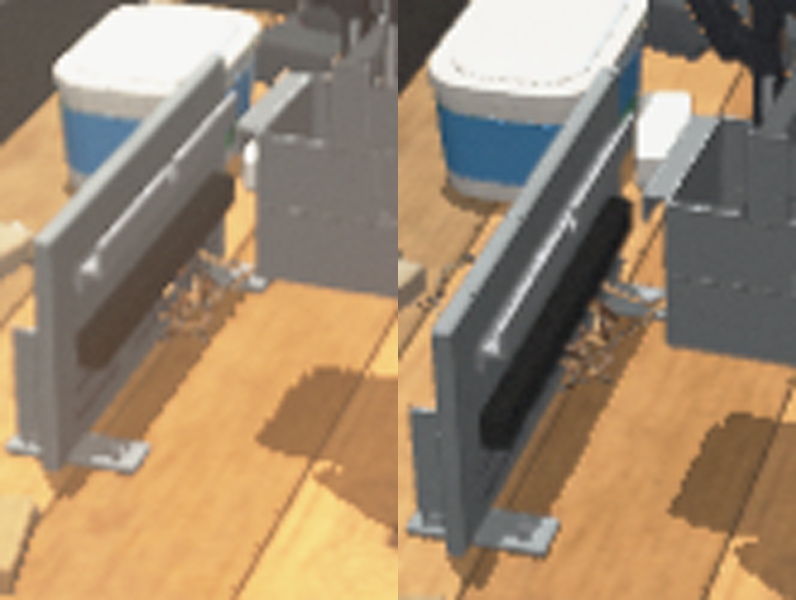

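```bash
python3 - <<'E'
from h import *
c=dict(np.load("pics/w2.npz"))
def line(n,us,z):
    P=[onz(c,u,z)[:2] for u in us]; d=P[0]-P[-1]
    print(n,[p.round(4).tolist() for p in P],"yaw",round(np.degrees(np.arctan2(d[1],d[0]))-90,2),"len",round(np.linalg.norm(d),4))
line("rail",[(542,85),(500,365)],.132)
line("notch",[(511,265),(509,285)],.132)
line("topfront",[(599,10),(535,380)],.148)
line("topback",[(618,5),(550,400)],.148)
line("flange",[(463,206),(449,352)],.188)
line("flangefront",[(432,206),(417,350)],.188)
line("bar",[(319,222),(319,405)],.236)
# notch in the other views
A=dict(np.load("pics/scene2.npz"));B=dict(np.load("pics/side2.npz"))
ua=(277+173/4.8,195+172/4.8);ub=(277+(571-398)/4.8,165+218/4.8)
print("notch scene/side",onz(A,ua,.130).round(4),onz(B,ub,.130).round(4))
ua=(277+88/4.8,195+262/4.8);ub=(277+(488-398)/4.8,165+345/4.8)
print("rail near",onz(A,ua,.132).round(4),onz(B,ub,.132).round(4))
ua=(277+40/4.8,195+240/4.8);ub=(277+(440-398)/4.8,165+333/4.8)
print("panel near top",onz(A,ua,.148).round(4),onz(B,ub,.148).round(4))
# intensity profile along the rail
g=cv2.cvtColor(c["frame"],cv2.COLOR_RGB2GRAY)
for v in range(245,305,3): print(v,g[v,495:530].tolist())
E
```

```text
rail [[0.5152, 0.0508], [0.5493, -0.1323]] yaw 10.54 len 0.1862
notch [[0.5329, -0.0569], [0.5361, -0.0709]] yaw 12.91 len 0.0144
topfront [[0.5221, 0.0838], [0.5648, -0.13]] yaw 11.29 len 0.218
topback [[0.5304, 0.0871], [0.5803, -0.1439]] yaw 12.18 len 0.2364
flange [[0.4659, -0.0176], [0.4804, -0.0951]] yaw 10.6 len 0.0788
flangefront [[0.4515, -0.0199], [0.4632, -0.0967]] yaw 8.67 len 0.0777
bar [[0.3984, -0.0255], [0.4104, -0.0989]] yaw 9.25 len 0.0744
notch scene/side [ 0.5262 -0.0551  0.13  ] [ 0.5302 -0.0582  0.13  ]
rail near [0.5041 0.0744 0.132 ] [0.5074 0.0738 0.132 ]
panel near top [0.5232 0.0917 0.148 ] [0.522  0.0954 0.148 ]
245 [65, 67, 71, 70, 72, 73, 71, 71, 71, 72, 72, 71, 70, 73, 71, 71, 83, 137, 173, 208, 240, 215, 205, 130, 135, 136, 136, 131, 68, 69, 70, 70, 70, 70, 70]
248 [64, 68, 72, 72, 72, 73, 72, 70, 72, 72, 72, 72, 71, 72, 70, 74, 107, 153, 187, 220, 233, 211, 157, 134, 136, 136, 138, 92, 67, 68, 68, 68, 68, 70, 67]
251 [65, 69, 71, 72, 73, 73, 71, 72, 70, 73, 69, 71, 70, 71, 69, 79, 129, 170, 203, 237, 219, 206, 181, 186, 134, 137, 139, 63, 68, 70, 67, 
[... 2005 characters left out ...]
0, 136, 135, 135, 136, 72, 62, 63, 63, 62, 64, 64, 62, 63, 65, 62, 64, 64, 63]
293 [73, 71, 71, 73, 73, 71, 72, 70, 68, 76, 123, 167, 198, 227, 221, 212, 133, 137, 136, 134, 117, 57, 61, 63, 64, 64, 65, 64, 63, 62, 63, 62, 65, 63, 63]
296 [72, 71, 71, 72, 72, 70, 72, 70, 69, 90, 143, 179, 209, 230, 218, 169, 135, 136, 135, 135, 77, 58, 64, 65, 63, 64, 65, 63, 64, 62, 64, 61, 63, 63, 65]
299 [73, 70, 73, 73, 71, 72, 73, 68, 75, 114, 152, 154, 221, 221, 217, 198, 133, 132, 135, 115, 57, 59, 63, 64, 63, 64, 64, 63, 64, 64, 62, 64, 63, 64, 65]
302 [72, 69, 74, 73, 72, 71, 72, 69, 82, 137, 175, 204, 230, 218, 197, 130, 134, 134, 135, 91, 58, 62, 60, 61, 64, 63, 64, 63, 64, 63, 62, 62, 62, 64, 63]
```

Call:
play_rows([
  [1,-6,0,0,-0.01],
  [1,-7,5,0,0],
  [1,0,8,0,0],
  [1,0,8,0,0],
  [1,0,8,0,0],
  [1,0,8,0,0],
  [1,0,8,0,0],
  [1,0,8,0,0],
  [1,0,7,0,0],
  [1,0,5,0,0],
  [1,0,4,0,0],
  [1,0,0,5,0],
  [1,0,0,8,0],
  [1,0,0,7,0],
  [1,0,0,0,0],
  [1,0,0,0,0],
  [1,0,0,0,0],
])

```text
t: 8.38
position: [0.4752, -0.0735, 0.2602]
tcp_rot: [-2.022, -2.404, 0.0]
contact_force: [0.5, 0.1, -3.5]
width: 0.0129
grip_force: 61.3
```

```bash
python3 - <<'E'
from h import *
rep(); wrist("w3"); a=cap("scene","scene3"); b=cap("side","side3")
f=lambda n,y,x,w:cv2.resize(cv2.imread(f"pics/{n}.png")[y:y+100,x:x+w],None,fx=5,fy=5,interpolation=cv2.INTER_CUBIC)
w=cv2.imread("pics/w3.png")[150:400,360:660]; w=cv2.resize(w,None,fx=1,fy=2) if 0 else w
t=np.zeros((500,280,3),np.uint8); t[:250,:w.shape[1]]=w
cv2.imwrite("pics/crop3.png",np.hstack([f("scene3",195,280,50),f("side3",170,285,52),t]))
E
```

```text
t 8.38 pos [ 0.4752 -0.0735  0.2602] yaw_y 9.84 F [ 0.5  0.1 -3.5] M [-0.02  0.03  0.01] w 0.0129 g 61.3 tool z [-4.e-04  1.e-04 -1.e+00]
```

View pics/crop3.png

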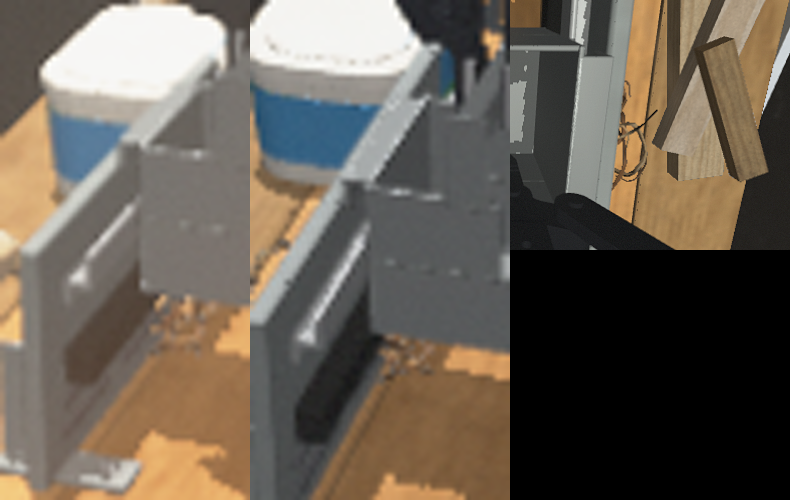

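Call:
play_rows([
  [1,0,0,1,0],
  [1,0,0,1,0],
  [1,0,0,1,0],
  [1,0,0,1,0],
  [1,0,0,0,0],
])

```text
t: 8.95
position: [0.4753, -0.0734, 0.2561]
tcp_rot: [-2.022, -2.404, 0.0]
contact_force: [0.8, 0.2, -2.4]
width: 0.0128
grip_force: 61.3
```

Call:
play_rows([
  [1,0,0,2,0],
  [1,0,0,2,0],
  [1,0,0,2,0],
  [1,0,0,2,0],
  [1,0,0,2,0],
  [1,0,0,1,0],
  [1,0,0,1,0],
  [1,0,0,1,0],
  [1,0,0,1,0],
  [1,0,0,0,0],
])

```text
t: 9.78
position: [0.4754, -0.0734, 0.2422]
tcp_rot: [-2.022, -2.404, 0.0]
contact_force: [0.2, -0.4, -3.1]
width: 0.0129
grip_force: 61.3
```

Call:
play_rows([
  [1,0,0,1,0],
  [1,0,0,1,0],
  [1,0,0,1,0],
  [1,0,0,1,0],
  [1,0,0,0,0],
])

```text
t: 10.2
position: [0.4753, -0.0734, 0.2381]
tcp_rot: [-2.022, -2.404, 0.0]
contact_force: [-0.3, 0.1, -3.6]
width: 0.0131
grip_force: 61.3
```

Call:
play_rows([
  [1,0,0,0.7,0],
  [1,0,0,0.7,0],
  [1,0,0,0.7,0],
  [1,0,0,0.7,0],
  [1,0,0,0.7,0],
  [1,0,0,0,0],
])

```text
t: 10.7
position: [0.4753, -0.0734, 0.2347]
tcp_rot: [-2.022, -2.404, 0.0]
contact_force: [0.8, -0.5, -3.7]
width: 0.0126
grip_force: 61.3
```

Call:
play_rows([
  [1,0,0,0.5,0],
  [1,0,0,0.5,0],
  [1,0,0,0.5,0],
  [1,0,0,0,0],
])

```text
t: 11.03
position: [0.4754, -0.0734, 0.2333]
tcp_rot: [-2.022, -2.404, 0.0]
contact_force: [-0.8, 0.8, -2.4]
width: 0.013
grip_force: 61.3
```

Call:
play_rows([
  [1,0,0,0.5,0],
  [1,0,0,0.5,0],
  [1,0,0,0.5,0],
  [1,0,0,0,0],
])

```text
t: 11.37
position: [0.4754, -0.0735, 0.2318]
tcp_rot: [-2.022, -2.404, 0.0]
contact_force: [-0.8, -0.1, -2.7]
width: 0.0128
grip_force: 61.3
```

Call:
play_rows([
  [1,0,0,0.5,0],
  [1,0,0,0.5,0],
  [1,0,0,0.5,0],
  [1,0,0,0,0],
])

```text
t: 11.7
position: [0.4754, -0.0735, 0.2303]
tcp_rot: [-2.022, -2.404, 0.0]
contact_force: [0.8, 0.2, -2.9]
width: 0.0131
grip_force: 61.3
```

Call:
play_rows([
  [1,0,0,0.5,0],
  [1,0,0,0.5,0],
  [1,0,0,0.5,0],
  [1,0,0,0,0],
])

```text
t: 12.03
position: [0.4754, -0.0735, 0.2288]
tcp_rot: [-2.022, -2.404, 0.0]
contact_force: [0.6, -0.7, -3.5]
width: 0.0131
grip_force: 61.3
```

Call:
play_rows([
  [1,0,0,0.5,0],
  [1,0,0,0.5,0],
  [1,0,0,0.5,0],
  [1,0,0,0,0],
])

```text
t: 12.37
position: [0.4755, -0.0735, 0.2277]
tcp_rot: [2.022, 2.404, -0.0]
contact_force: [-1.3, -1.0, -0.9]
width: 0.013
grip_force: 61.6
```

```bash
python3 - <<'E'
from h import *
rep(); a=cap("scene","scene4"); b=cap("side","side4")
f=lambda n,y,x,w:cv2.resize(cv2.imread(f"pics/{n}.png")[y:y+85,x:x+w],None,fx=7,fy=7,interpolation=cv2.INTER_CUBIC)
cv2.imwrite("pics/crop4.png",np.hstack([f("scene4",200,280,54),f("side4",180,285,58)]))
E
```

```text
t 12.37 pos [ 0.4755 -0.0735  0.2277] yaw_y 9.86 F [-1.3 -1.  -0.9] M [-0.09  0.14  0.04] w 0.013 g 61.6 tool z [ 1.e-04 -1.e-04 -1.e+00]
```

View pics/crop4.png

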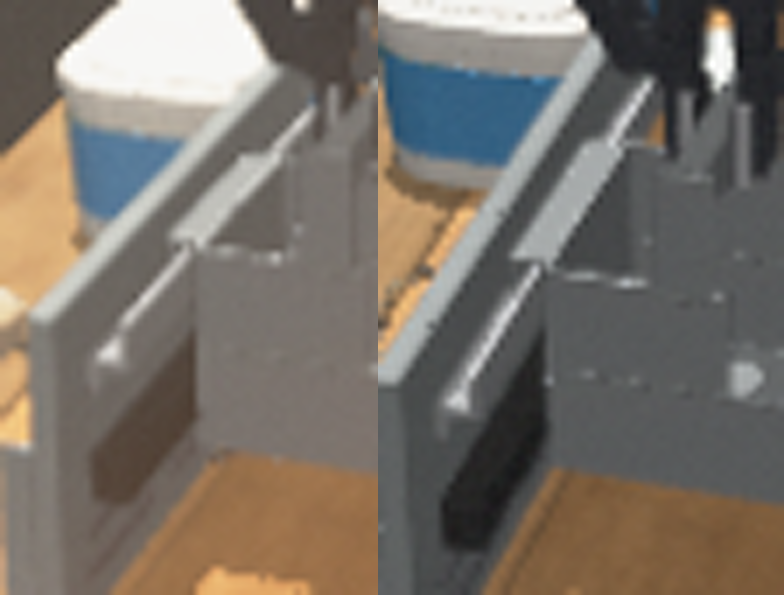

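Call:
play_rows([
  [1,0,0,0.4,0],
  [1,0,0,0,0],
], force=20)

```text
t: 12.63
position: [0.4755, -0.0735, 0.2275]
tcp_rot: [2.022, 2.404, 0.0]
contact_force: [-2.4, 0.5, 1.9]
width: 0.0132
grip_force: 62.1
```

Call:
play_rows([
  [0.7,0,0,0,0],
  [0.6,0,0,0,0],
  [0.5,0,0,0,0],
  [0.3,0,0,0,0],
  [0,0,0,0,0],
  [0,0,0,0,0],
  [0,0,0,0,0],
  [0,0,0,0,0],
  [0,0,0,0,0],
  [0,0,0,0,0],
])

```text
t: 13.47
position: [0.4754, -0.0734, 0.227]
tcp_rot: [-2.022, -2.404, -0.0]
contact_force: [-0.6, -0.1, -0.2]
width: 0.0853
grip_force: 0.0
```

Released; now straight up, then look again.

Call:
play_rows([
  [0,0,0,-5,0],
  [0,0,0,-15,0],
  [0,0,0,-25,0],
  [0,0,0,-30,0],
  [0,0,0,-30,0],
  [0,0,0,-20,0],
  [0,0,0,0,0],
  [0,0,0,0,0],
  [0,0,0,0,0],
  [0,0,0,0,0],
  [0,0,0,0,0],
  [0,0,0,0,0],
  [0,0,0,0,0],
  [0,0,0,0,0],
])

```text
t: 14.63
position: [0.4753, -0.0734, 0.3514]
tcp_rot: [-2.022, -2.403, 0.001]
contact_force: [0.4, 0.1, 0.3]
width: 0.0851
grip_force: 0.0
```

```bash
python3 - <<'E'
from h import *
rep(); a=cap("scene","scene5"); b=cap("side","side5")
f=lambda n,y,x,w:cv2.resize(cv2.imread(f"pics/{n}.png")[y:y+85,x:x+w],None,fx=7,fy=7,interpolation=cv2.INTER_CUBIC)
cv2.imwrite("pics/crop5.png",np.hstack([f("scene5",200,280,54),f("side5",180,285,58)]))
E
```

```text
t 14.63 pos [ 0.4753 -0.0734  0.3514] yaw_y 9.85 F [0.4 0.1 0.3] M [-0.   -0.01 -0.06] w 0.0851 g 0.0 tool z [-1.e-03  4.e-04 -1.e+00]
```

View pics/crop5.png

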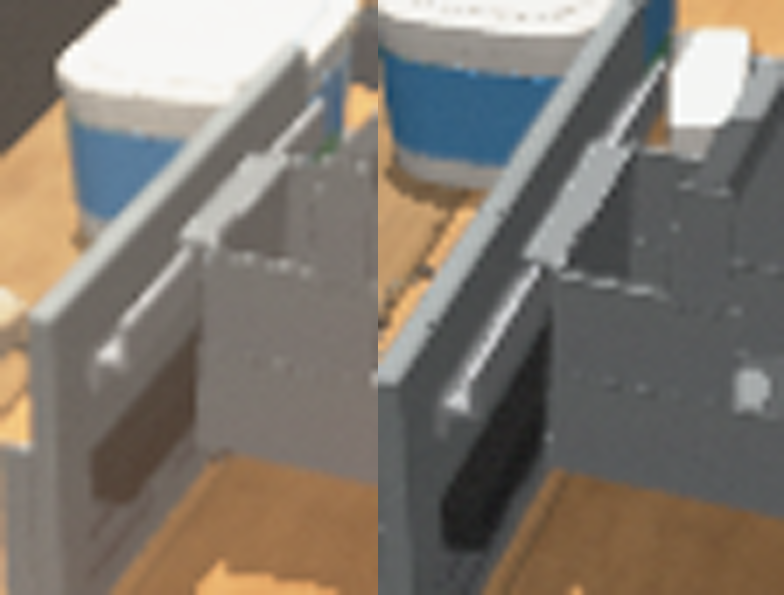

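The bin hangs on the rail, with its flange down on the edge near scene crop (235,200). It leans lightly on the bumper and the gripper is well clear.

```bash
python3 -c "
from rig import arm; print(arm.close_job())"
```

```text
the job is handed in; nothing more can be done
None
```

The bin is hung on the rail and released; force readings and camera views show its key in the notch. The key went straight into the notch, so I did not have to slide the bin sideways. I handed the job in at about 15 s, and no verdict came back.

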